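Press home the row of shell studs along a lamp plate

TASK

Nine domed shells on pegs have been started in the holes along the curved edge of the half-round lamp plate clamped on the bench, and they still stand a few millimetres off the wood. Run your fingertips along the row in one pass, from either end to the other without skipping any, pressing lightly until every shell sits fully down on the wood; never pull a shell up, and do not lean on them hard, or they crack. Leave the spare shell on the plate, the hammer, the jar and the bowl where they are.

Things in the scene. Friction and masses are not known exactly. Their poses are not given: they have to be found in the camera images.
- jig: Fixed half-round wooden lamp plate (330 mm along its straight side, 165 mm deep, 18 mm thick, top 33 mm above the bench) on a 280 x 380 mm jig board. Origin: at bench height under the middle of the straight side, the centre of its curve; x points level to the middle of the curved side, y along the straight side, z up. A brass flange 42 mm across, 4 mm high, is at x = 45 mm, y = 0.
- clamp (a point): One of two fixed steel toggle clamps, closed, that hold the plate's straight side; this one at y = +55 mm of the jig, its twin at y = -55 mm. Each reaches from x = -144 to +28 mm, is 40 mm wide at its foot, and at most 68 mm above the bench. Point: the bolt over its rubber foot, 55 mm above the bench.
- stud0 (a joint): How far shell stud 0 of the row is pressed down, in m: 0 = its underside 4.5 mm off the wood, 0.0045 = sitting on the wood; the studs start somewhere from 0 to 0.0015. A push fit: a little over 3 N moves it straight down, and it stays where it is left.
- stud1 (a joint): The same for shell stud 1.
- stud2 (a joint): The same for shell stud 2.
- stud3 (a joint): The same for shell stud 3.
- stud4 (a joint): The same for shell stud 4.
- stud5 (a joint): The same for shell stud 5.
- stud6 (a joint): The same for shell stud 6.
- stud7 (a joint): The same for shell stud 7.
- stud8 (a joint): The same for shell stud 8.
- stud0_top (a point): Top of the dome of stud 0, one end of the row (8 is the other). Studs 0 to 8: pale ribbed domed shells, 30 mm across, 7 mm high (1 mm rim under a spherical dome), on thin pegs in drilled holes, in a curved row 140 mm from the jig's origin, 15 degrees (37 mm) apart: stud k lies at (k - 4) x 15 degrees from the jig's x towards y. Top 43 to 44.5 mm above the bench at the start, 40 mm when seated.
- stud1_top (a point): Top of the dome of shell stud 1, -45 degrees round the row.
- stud2_top (a point): Top of the dome of shell stud 2, -30 degrees round the row.
- stud3_top (a point): Top of the dome of shell stud 3, -15 degrees round the row.
- stud4_top (a point): Top of the dome of shell stud 4, 0 degrees round the row.
- stud5_top (a point): Top of the dome of shell stud 5, 15 degrees round the row.
- stud6_top (a point): Top of the dome of shell stud 6, 30 degrees round the row.
- stud7_top (a point): Top of the dome of shell stud 7, 45 degrees round the row.
- stud8_top (a point): Top of the dome of shell stud 8, 60 degrees round the row.
- spare: Bystander: a loose spare shell of the same shape without a peg (30 mm across, 7 mm high, 15 g), lying on the middle of the lamp plate, not in the row. Origin: centre of its underside.
- hammer_grip (a point): Bystander: a small hammer, 250 mm long, 62 mm wide head, 26 mm high, lying on the bench; a point on its handle, 13 mm above the bench and 50 mm from its middle towards the head.
- jar: Bystander: a glass jar with a steel cap, 68 mm across, 85 mm high, standing on the bench. Origin: centre of its underside.
- bowl: Bystander: an open steel bowl, 150 mm across the rim, 50 mm high, on the bench. Origin: centre of its underside.

How it is judged (in metres and radians):
On the way, in this order (a step that is already met when the one before it is completed fails the run):
1. the shell at one end of the row is pressed down while the rest of the row, from the third shell on, still stands off the wood (((value of joint stud0 above 0.003 m and value of joint each of stud2, stud3, stud4, stud5, stud6, stud7, stud8 below 0.002 m) or (value of joint stud8 above 0.003 m and value of joint each of stud0, stud1, stud2, stud3, stud4, stud5, stud6 below 0.002 m))), for 0.05 s.
2. the row is pressed down from that end to its middle shell while the last two shells still stand (((value of joint each of stud0, stud1, stud2, stud3, stud4 above 0.003 m and value of joint each of stud7, stud8 below 0.002 m) or (value of joint each of stud4, stud5, stud6, stud7, stud8 above 0.003 m and value of joint each of stud0, stud1 below 0.002 m))), for 0.05 s.
3. the whole row is pressed down to the other end (value of joint each of stud0, stud1, stud2, stud3, stud4, stud5, stud6, stud7, stud8 above 0.003 m), for 0.1 s.
At the end, for the whole second after the job is handed in: All nine shells sit down on the wood (less than 1.5 mm of gap left under each), and the spare shell, hammer, jar and bowl are within 20 mm of where they stood (all of step 3 and distance of each of spare, hammer_grip, jar, bowl from where it was at the start of the episode below 0.02 m); the robot touches nothing.
It fails at once if a shell is skipped: it still stands more than 2.5 mm off the wood though both its neighbours are pressed down ((value of joint stud1 below 0.002 m and value of joint each of stud0, stud2 above 0.003 m) or (value of joint stud2 below 0.002 m and value of joint each of stud1, stud3 above 0.003 m) or (value of joint stud3 below 0.002 m and value of joint each of stud2, stud4 above 0.003 m) or (value of joint stud4 below 0.002 m and value of joint each of stud3, stud5 above 0.003 m) or (value of joint stud5 below 0.002 m and value of joint each of stud4, stud6 above 0.003 m) or (value of joint stud6 below 0.002 m and value of joint each of stud5, stud7 above 0.003 m) or (value of joint stud7 below 0.002 m and value of joint each of stud6, stud8 above 0.003 m)).
It fails at once if a shell is pulled up out of its hole (2 mm or more above the highest start) (value of joint any of stud0, stud1, stud2, stud3, stud4, stud5, stud6, stud7, stud8 below -0.002 m).
It fails at once if the shells or the plate are leaned on with more than 30 N (contact force between any of the fingers, the arm and jig above 30 N).
It fails at once if the spare shell, hammer, jar or bowl is lifted, or shifted more than 20 mm (distance of any of spare, hammer_grip, jar, bowl from where it was at the start of the episode above 0.02 m).
It also fails if it takes over 48 s, if anything falls off the work surface, if the arm or the gripper's body presses on something with over 40 N, if the wrist force passes 120 N, or if a joint passes its speed limit or range.

ROBOT

A 6-joint arm with a two-finger parallel gripper is mounted at the origin on the work surface. World frame = base frame: x ahead of the robot, y to its left, z up, the work surface at z = 0. Lengths are in mm, angles in rad, forces in N, time in s.
With the tool pointing down it reaches from about 300 to 775 mm from the base axis. Payload 14.6 kg.
Tool frame: the origin (TCP) lies midway between the tips of the shut fingers; the grasp point (between the pads) lies 19 mm behind it (pinch_z is the distance from the TCP to the grasp point, in mm); z points along the fingers, y is the direction in which the jaws open and shut (so a half turn about z gives the same grasp; the last joint's range is limited). The gripper opens to 94 mm and grips with 3 to 60 N. Pads are 16 mm wide; open, the fingers measure 119 mm over their backs; the gripper's body (75 mm by 177 mm) begins 78 mm behind the grasp point.
Start: joints at [-1.318, 0.3, 1.521, -0, 1.321, -0.067], TCP at [172.9, -522.106, 180.846] pointing down, gripper open.
Joint ranges: [-3.03, 3.03], [-0.79, 2.21], [0.23, 2.52], [-1.04, 4.18], [0, 3.07], [-2.55, 2.55]. Speed limits (rad/s): [2.22, 2.22, 2.57, 3.14, 3.14, 3.14].

INTERFACE

Orientations are given as [roll, pitch, yaw] about the fixed x, y, z axes, in that order (R = Rz(yaw) Ry(pitch) Rx(roll)).
In Python, from cell import read_state, camera, sign_off, pinch_z gives the robot as it stands. The module is installed in compiled form; this text tells all that it offers.
- The arm moves only by the tool servo_tool, never from a script. Its argument "series" is a list of rows, each a list of 6 numbers: the shift along the tool's x, y, z in cm, then the turn, a rotation vector about the tool's x, y, z in rad. In form: [[tx, ty, tz, rx, ry, rz], ...]. A call has exactly 10 rows; each row is the pose to reach, as a shift and turn from the pose commanded when the call began, along the tool's axes at that moment; what a row does not reach only later rows make up. A row lasts 1/12 s, in which the tool goes at most 41.7 mm and 7.16 degrees, less where a joint would pass 70% of its speed; a pose out of reach is approached as far as the arm can. A call with a gripper value outside its range is refused whole. "gripper" is the finger opening in cm, from 0 to 9.4, set as the call begins (left out, the last holds). The fingers move at their own pace and stop on an object; "grip_force" is the grip in N (left out, the last holds). Time passes only in rows, so rows that repeat a pose let the fingers close, or fill a call up. It gives the time, the measured TCP pose, the force and the opening at its end, in the units of the state.
- read_state(): the state, without advancing time (a new reading comes with each control period).
- camera(name): name is "scene" or "top" or "wrist"; returns a dict with "pixels" (400x640x3 uint8, red, green, blue), "fx", "fy", "cx", "cy" (pixels), "pose" (4x4, takes a point from camera to world coordinates); the wrist camera has in their place "mount" (4x4, takes a point from camera to tool coordinates, whose origin is the TCP and whose axes are the flange's). Camera axes: x right, y down, z forward; pixel columns grow to the right and rows downward; lengths in mm; the calibration is good to about 2 mm. A picture is of the moment at which its call begins: read the wrist's pose just before it. There is no depth.
- sign_off(): hands the job in, once; it reports no verdict.
The state is a dict: "clock": time; "joints": joint angles; "qd": joint speeds; "effort": joint torques, N m; "eef_pos": TCP position; "eef_rot": TCP orientation; "wrist_force": force on the tool from outside, world axes, zero at the start; "moment": the same for the moment, N m; "finger_gap": finger opening in mm.
Only numpy, scipy, OpenCV 4.12 (cv2) and the standard library are available. Lean on these libraries where they do the work, as an engineer would, in place of code of your own. Each camera call takes 0.05 s, during which the arm holds its last target.

## Working session

There is one attempt and no reset: what is moved stays moved. The work goes in short steps, Python scripts to look and compute and a tool call to move; the robot and the scene stay as the last step left them, time stands still between calls to the robot, and variables do not carry over. Pictures are saved under pics/ and viewed, and the job is handed in when it is done.

Besides the shell and the picture viewer there is one more tool, called as name([rows], argument=value, ...), one row to a line, values as JSON. servo_tool: Moves the arm, as the interface text tells. Its arguments: {"type":"object","properties":{"series":{"type":"array"},"gripper":{"type":"number"},"grip_force":{"type":"number"}},"required":["series"]}

```bash
mkdir -p pics
python3 - <<'E'
from cell import *
import cv2,numpy as np,pickle
s=read_state(); print(s); print(pinch_z)
d={}
for n in ("top","scene","wrist"):
    c=camera(n); d[n]=c; cv2.imwrite(f"pics/{n}0.png",c["pixels"][:,:,::-1])
    print(n,[c[k] for k in("fx","fy","cx","cy")]); print(np.round(c.get("pose",c.get("mount")),3))
pickle.dump(d,open("c0.pkl","wb"))
E
```

```text
{'clock': 0.0, 'joints': array([-1.31762693e+00,  3.00447130e-01,  1.52161336e+00, -2.78958778e-05,
        1.32068987e+00, -6.65882980e-02]), 'qd': array([0.00046966, 0.00076875, 0.00041719, 0.00039247, 0.0007988 ,
       0.00167371]), 'effort': array([ 1.75725083e-03, -5.31804657e+01, -3.52733374e+01,  7.09113339e-02,
        2.44113745e-02, -1.14838417e-04]), 'eef_pos': array([ 172.80488167, -521.8292218 ,  180.28583848]), 'eef_rot': array([-3.14043571e+00, -5.00726931e-05,  3.19764590e-01]), 'wrist_force': array([-0.50822106,  0.18506619, -0.01199039]), 'moment': array([-0.02245136, -0.01152127,  0.01532278]), 'finger_gap': 93.53717984947693}
18.8
top [363.0990214976889, 363.0990214976889, 321.4977988987583, 195.9155537670767]
[[ 5.00000e-03 -9.98000e-01  6.90000e-02  5.02279e+02]
 [-1.00000e+00 -5.00000e-03 -5.00000e-03  3.42820e+01]
 [ 5.00000e-03 -6.90000e-02 -9.98000e-01  9.60479e+02]
 [ 0.00000e+00  0.00000e+00  0.00000e+00  1.00000e+00]]
scene [466.398214391173, 466.398214391173, 326.7088002009097, 193.63612732403092]
[[-7.420000e-01  5.370000e-01 -4.010000e-01  1.020096e+03]
 [ 6.700000e-01  6.020000e-01 -4.340000e-01  5.107540e+02]
 [ 8.000000e-03 -5.910000e-01 -8.070000e-01  9.563450e+02]
 [ 0.000000e+00  0.000000e+00  0.000000e+00  1.000000e+00]]
wrist [339.51493611391453, 339.51493611391453, 318.9341741527185, 197.04227235395481]
[[-1.00000e-03 -9.57000e-01 -2.91000e-01  8.41080e+01]
 [ 1.00000e+00 -1.00000e-03 -0.00000e+00  1.38500e+00]
 [-0.00000e+00 -2.91000e-01  9.57000e-01 -2.03584e+02]
 [ 0.00000e+00  0.00000e+00  0.00000e+00  1.00000e+00]]
```

View pics/top0.png

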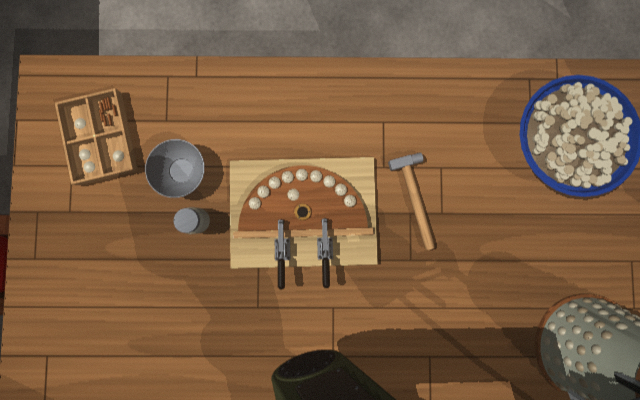

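View pics/scene0.png

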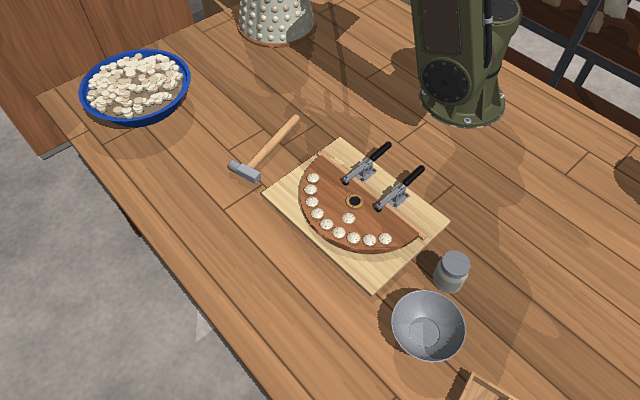

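View pics/wrist0.png

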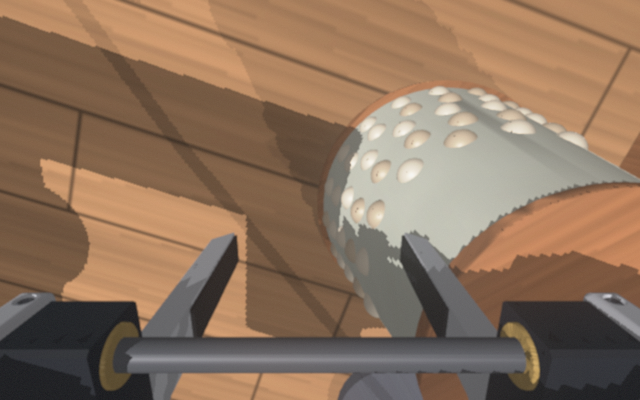

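The top view shows the nine shells in an arc from (254,202) over (301,174) to (350,201). The spare is at (292,195), the flange at (302,212), and the clamps are at x≈281 and x≈325. The bowl, jar and hammer are clear of the row. Next I'll segment the shells in both views and fit the jig pose.

```bash
cat > h.py <<'E'
import cv2,numpy as np,pickle
def blobs(c,roi,amin):
    im=c["pixels"]; hsv=cv2.cvtColor(im,cv2.COLOR_RGB2HSV)
    m=((hsv[...,1]<75)&(hsv[...,2]>140)).astype(np.uint8)
    k=np.zeros_like(m); x0,y0,x1,y1=roi; k[y0:y1,x0:x1]=m[y0:y1,x0:x1]
    n,l,st,ce=cv2.connectedComponentsWithStats(k,connectivity=4)
    return [(ce[i],st[i]) for i in range(1,n) if st[i,4]>=amin]
def ray(c,uv,T=None):
    T=c["pose"] if T is None else T
    d=T[:3,:3]@np.array([(uv[0]-c["cx"])/c["fx"],(uv[1]-c["cy"])/c["fy"],1]); return T[:3,3],d
def onz(c,uv,z,T=None):
    o,d=ray(c,uv,T); return (o+d*(z-o[2])/d[2])[:2]
def fit(P,ang):
    Q=140*np.c_[np.cos(ang),np.sin(ang)]
    pc,qc=P.mean(0),Q.mean(0); H=(Q-qc).T@(P-pc)
    th=np.arctan2(H[0,1]-H[1,0],H[0,0]+H[1,1]); R=np.array([[np.cos(th),-np.sin(th)],[np.sin(th),np.cos(th)]])
    t=pc-R@qc; return t,th,P-(Q@R.T+t)
E
python3 - <<'E'
from h import *
d=pickle.load(open("c0.pkl","rb"))
for n,roi in(("top",(240,160,365,212)),("scene",(295,165,400,255))):
    c=d[n]
    for ce,st in blobs(c,roi,15): print(n,ce.round(1),st, onz(c,ce,40).round(1))
E
```

```text
top [301.1 174.3] [296 169  11  12  98] [620.7  81.9]
top [315.5 175.8] [310 171  12  11  96] [617.2  45. ]
top [287.1 176.6] [282 172  11  11  95] [614.6 117.6]
top [328.9 181. ] [324 176  11  11  97] [604.1  10.8]
top [274.  182.4] [269 177  11  12  98] [599.7 150.8]
top [340.3 189.2] [335 184  11  12  99] [583.2 -18.2]
top [262.7 191.3] [258 186  11  12  99] [576.8 179. ]
top [292.8 194.2] [288 189  11  11  96] [569.7 102.5]
top [349.4 200.4] [344 195  12  12  99] [554.8 -41.5]
top [254.1 202.9] [249 198  11  11  99] [547.2 200.5]
scene [355.8 171.1] [347 165  22  15  93] [462.5  14.7]
scene [368.7 175. ] [363 171  13  10  46] [447.2  45.3]
scene [312.7 177.4] [307 173  12  10  91] [557.2 -42.5]
scene [358.3 176.4] [356 174   6   5  19] [469.7  31.1]
scene [310.2 188.9] [304 184  13  10  96] [585.3 -19.6]
scene [389.  196.6] [380 188  20  18 109] [457.8 125.5]
scene [311.5 201.4] [306 197  12  10  98] [607.5  10.8]
scene [391.1 202.5] [389 200   5   6  18] [467.  140.8]
scene [316.8 212.9] [311 208  13  11 104] [620.   44.4]
scene [348.2 217.9] [342 213  13  11 107] [574.4 104. ]
scene [326.1 223.6] [320 219  13  11 111] [623.7  81.2]
scene [338.3 232.1] [332 227  13  11 116] [618.2 117. ]
scene [353.2 237.2] [347 232  13  12 117] [602.3 149.7]
scene [384.8 238. ] [378 233  14  11 114] [549.9 199.4]
scene [369.1 239.4] [363 234  13  12 119] [579.3 178. ]
```

Run:
```python
from h import *
top=[(349.4,200.4),(340.3,189.2),(328.9,181),(315.5,175.8),(301.1,174.3),(287.1,176.6),(274,182.4),(262.7,191.3),(254.1,202.9)]
sc=[(312.7,177.4),(310.2,188.9),(311.5,201.4),(316.8,212.9),(326.1,223.6),(338.3,232.1),(353.2,237.2),(369.1,239.4),(384.8,238)]
d=pickle.load(open("c0.pkl","rb")); a=np.radians((np.arange(9)-4)*15)
for n,p in(("top",top),("scene",sc)):
  for z in (38,41,44):
    P=np.array([onz(d[n],q,z) for q in p]); t,th,r=fit(P,a); print(n,z,t.round(1),th.round(4),np.abs(r).max().round(2), np.sqrt((r**2).sum(1).mean()).round(2))
# triangulate
for q1,q2 in zip(top,sc):
    o1,d1=ray(d["top"],q1);o2,d2=ray(d["scene"],q2)
    A=np.c_[d1,-d2];s=np.linalg.lstsq(A,o2-o1,rcond=None)[0]; x=(o1+d1*s[0]+o2+d2*s[1])/2;print(x.round(1),np.linalg.norm(A@s-(o2-o1)).round(1))
```

```text
top 38 [481.   77.3] 0.0316 0.3 0.23
top 41 [480.7  77.1] 0.0316 0.57 0.4
top 44 [480.4  77. ] 0.0316 0.97 0.65
scene 38 [482.7  75.4] 0.0317 0.65 0.5
scene 41 [484.1  76.8] 0.0317 0.77 0.58
scene 44 [485.5  78.2] 0.0317 1.01 0.76
[555.6 -42.4  38.6] 2.4
[584.1 -19.1  39. ] 2.4
[605.2   9.9  36.5] 2.4
[618.3  44.2  37.8] 2.5
[621.9  81.1  37.7] 2.4
[616.  116.8  36.9] 2.8
[600.6 150.   38.4] 2.5
[577.7 178.4  38.6] 2.5
[548.1 199.6  38.3] 2.7
```

servo_tool([
  [2,-1.3,0,0,0,0],
  [5,-3.26,0,0,0,0],
  [8,-5.22,0,0,0,0],
  [11,-7.18,0,0,0,0],
  [14,-9.14,0,0,0,0],
  [17,-11.1,0,0,0,0],
  [20,-13.05,0,0,0,0],
  [23,-15,0,0,0,0],
  [26.5,-17.3,0,0,0,0],
  [30,-19.6,0,0,0,0],
], gripper=0, grip_force=20)

```text
clock: 0.98
eef_pos: [396.5, -240.4, 180.9]
eef_rot: [3.142, -0.0, 0.319]
wrist_force: [1.1, -1.4, 0.3]
finger_gap: 31.0
```

servo_tool([
  [3,-1.96,1,0,0,0.05],
  [6,-3.92,2,0,0,0.1],
  [9,-5.87,3,0,0,0.15],
  [12,-7.83,4,0,0,0.2],
  [15,-9.79,5,0,0,0.25],
  [18,-11.75,6,0,0,0.288],
  [20.5,-13.4,7,0,0,0.288],
  [21.4,-14,7.5,0,0,0.288],
  [21.4,-14,7.5,0,0,0.288],
  [21.4,-14,7.5,0,0,0.288],
])

```text
clock: 1.82
eef_pos: [554.5, -42.2, 105.6]
eef_rot: [3.142, 0.001, 0.033]
wrist_force: [-0.1, -0.2, 1.2]
finger_gap: 0.4
```

Run:
```python
from cell import *
import cv2,numpy as np,pickle
s=read_state(); print(s)
c=camera("wrist"); pickle.dump((s,c),open("c1.pkl","wb")); cv2.imwrite("pics/w1.png",c["pixels"][:,:,::-1])
```

```text
{'clock': 1.8167, 'joints': array([-1.41794846e-01,  3.85838050e-01,  1.58848443e+00, -2.25683922e-04,
        1.16818547e+00,  1.39644167e+00]), 'qd': array([-0.02671619, -0.02805344,  0.0048677 , -0.00038091,  0.00155871,
       -0.00247179]), 'effort': array([  2.06755579, -53.96769404, -33.14340949,   0.11027064,
        -0.15045332,   0.16362945]), 'eef_pos': array([554.46414052, -42.24221614, 105.6473626 ]), 'eef_rot': array([3.14154702e+00, 9.37438879e-04, 3.26483176e-02]), 'wrist_force': array([-0.12441257, -0.20969501,  1.23065031]), 'moment': array([-0.02151028,  0.05887283,  0.00035513]), 'finger_gap': 0.43383242931657917}
```

View pics/w1.png

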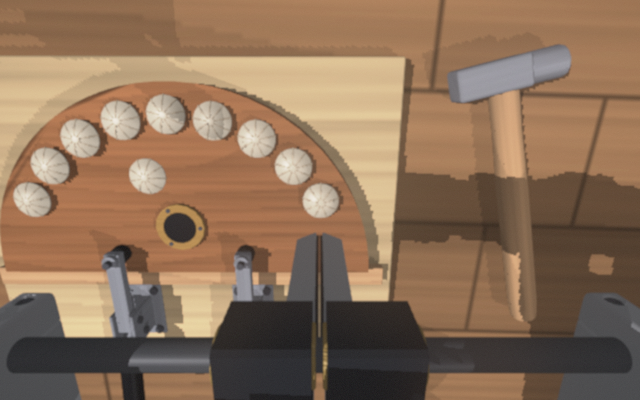

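The wrist view shows all nine shells, with stud 8 at (32,199), stud 4 at (166,114) and stud 0 at (321,200). The spare is at (147,176), and the closed fingers point down at about (320,235). I'll use this picture to check the jig fit.

Run:
```python
from h import *
from scipy.spatial.transform import Rotation as Ro
s,c=pickle.load(open("c1.pkl","rb"))
T=np.eye(4);T[:3,:3]=Ro.from_euler("xyz",s["eef_rot"]).as_matrix();T[:3,3]=s["eef_pos"];T=T@c["mount"]
im=c["pixels"];hsv=cv2.cvtColor(im,cv2.COLOR_RGB2HSV)
m=((hsv[...,1]<75)&(hsv[...,2]>110)).astype(np.uint8)
m=cv2.morphologyEx(m,cv2.MORPH_CLOSE,np.ones((5,5)))
n,l,st,ce=cv2.connectedComponentsWithStats(m)
k=[i for i in range(1,n) if 500<st[i,4]<2500 and ce[i][1]<225 and ce[i][0]<360]
for i in k: print(ce[i].round(1),st[i])
pts=[ce[i] for i in k if not(135<ce[i][0]<160 and ce[i][1]>150)]
pts=np.array(sorted(pts,key=lambda p:-p[0]))
a=np.radians((np.arange(9)-4)*15)
if len(pts)==9:
  for z in(36,38,40,42):
    P=np.array([onz(c,q,z,T) for q in pts]);t,th,r=fit(P,a);print(z,t.round(1),th.round(4),np.sqrt((r**2).sum(1).mean()).round(2))
  print(P.round(1))
```

```text
[165.2 113.9] [ 146   94   39   40 1227]
[120.3 119.9] [ 101  101   40   39 1223]
[212.1 120.2] [ 193  101   39   39 1218]
[ 79.8 138. ] [  60  119   40   39 1177]
[256.4 138.3] [ 238  120   38   38 1156]
[ 49.7 165.5] [  31  147   39   37 1101]
[293.2 165.9] [ 275  148   37   37 1090]
[147.  175.7] [ 129  158   37   36 1021]
[ 31.7 199.1] [  13  182   38   35 1006]
[320.4 200.2] [ 303  183   36   35 1000]
36 [480.2  74.5] 0.0289 0.43
38 [480.5  73.6] 0.0289 0.4
40 [480.9  72.8] 0.0289 0.97
42 [481.2  71.9] 0.0289 1.59
[[555.2 -45.1]
 [583.2 -22.3]
 [604.3   6.7]
 [617.1  40.4]
 [620.6  75.9]
 [615.  110.9]
 [600.1 144.4]
 [577.4 172.3]
 [548.6 192.6]]
```

servo_tool([
  [0,0.05,1.5,0,0,0],
  [0,0.1,3,0,0,0],
  [0,0.18,4.5,0,0,0],
  [0,0.18,5.4,0,0,0],
  [0,0.18,5.8,0,0,0],
  [0,0.18,6.1,0,0,0],
  [0,0.18,6.3,0,0,0],
  [0,0.18,6.45,0,0,0],
  [0,0.18,6.45,0,0,0],
  [0,0.18,6.45,0,0,0],
])

```text
clock: 2.7
eef_pos: [555.2, -43.7, 41.8]
eef_rot: [3.141, -0.001, 0.032]
wrist_force: [0.2, 0.9, 0.5]
finger_gap: 0.4
```

Run:
```python
from cell import *
import cv2,numpy as np,pickle
s=read_state(); print(s["eef_pos"],s["wrist_force"],s["eef_rot"])
c=camera("wrist"); cv2.imwrite("pics/w2.png",c["pixels"][:,:,::-1])
```

```text
[555.17606767 -43.71130393  41.76194328] [0.15425715 0.88019751 0.48346833] [ 3.14148367e+00 -5.40114548e-04  3.18841686e-02]
```

View pics/w2.png

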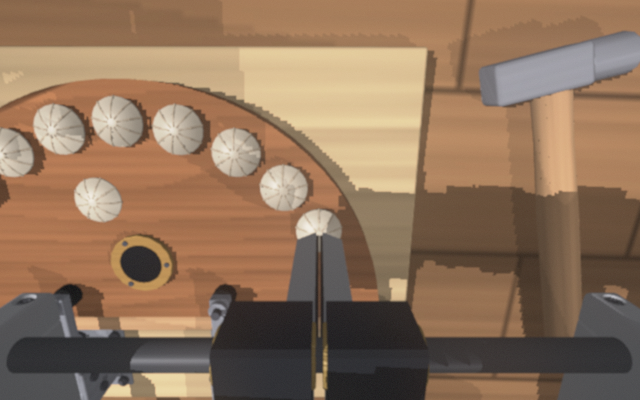

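The fingertips at (320,235) sit centred on stud 0, in line with the row, and the force is small. I'll press slightly further.

servo_tool([
  [0,0,0.03,0,0,0],
  [0,0,0.06,0,0,0],
  [0,0,0.08,0,0,0],
  [0,0,0.08,0,0,0],
  [0,0,0.08,0,0,0],
  [0,0,0.08,0,0,0],
  [0,0,0.08,0,0,0],
  [0,0,0.08,0,0,0],
  [0,0,0.08,0,0,0],
  [0,0,0.08,0,0,0],
])

```text
clock: 3.58
eef_pos: [555.0, -43.7, 40.5]
eef_rot: [-3.142, 0.0, 0.032]
wrist_force: [-0.3, -0.8, -1.0]
finger_gap: 0.7
```

servo_tool([
  [0,0,0.02,0,0,0],
  [0,0,0.04,0,0,0],
  [0,0,0.05,0,0,0],
  [0,0,0.06,0,0,0],
  [0,0,0.06,0,0,0],
  [0,0,0.06,0,0,0],
  [0,0,0.06,0,0,0],
  [0,0,0.06,0,0,0],
  [0,0,0.06,0,0,0],
  [0,0,0.06,0,0,0],
])

```text
clock: 4.42
eef_pos: [555.0, -43.7, 39.9]
eef_rot: [-3.142, 0.0, 0.032]
wrist_force: [-0.3, 0.2, 0.0]
finger_gap: -0.2
```

Run:
```python
from cell import *
import cv2
s=read_state(); print(s["eef_pos"],s["wrist_force"],s["moment"])
c=camera("wrist"); cv2.imwrite("pics/w3.png",c["pixels"][100:300,200:440,::-1].repeat(3,0).repeat(3,1)[:600,:720])
c=camera("scene"); cv2.imwrite("pics/s3.png",c["pixels"][140:280,250:430,::-1].repeat(4,0).repeat(4,1))
s=read_state(); print(s["eef_pos"],s["wrist_force"])
```

```text
[554.98291736 -43.68037565  39.93671991] [-0.32788467  0.21476036  0.03428741] [ 0.00896044 -0.02439628 -0.04102538]
[554.99568749 -43.69413548  39.9555806 ] [0.60339514 0.7525672  0.08543487]
```

View pics/w3.png

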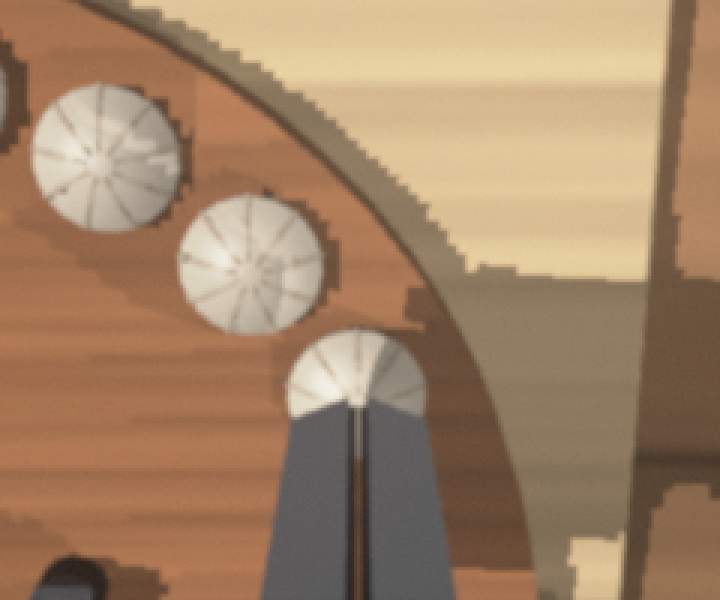

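View pics/s3.png

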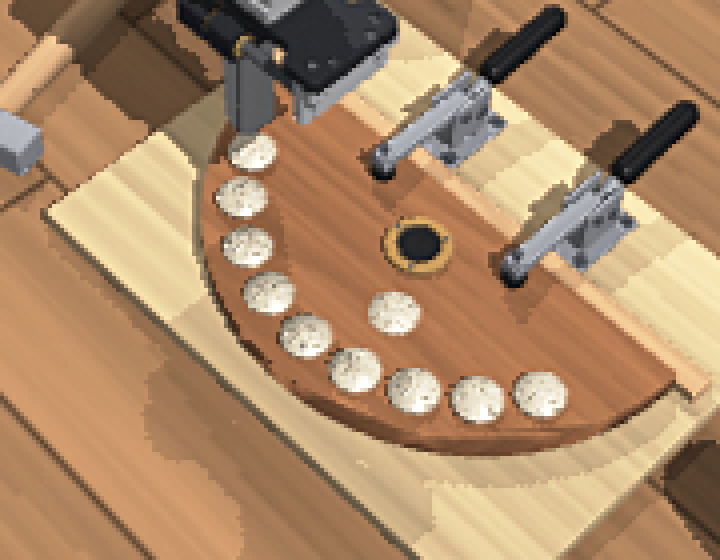

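Run:
```python
from h import *
d=pickle.load(open("c0.pkl","rb"));c=d["scene"]
def pr(p,c=c):
    q=np.linalg.inv(c["pose"])@np.r_[p,1];return np.array([c["cx"]+c["fx"]*q[0]/q[2],c["cy"]+c["fy"]*q[1]/q[2]])
for p in([555,-43.7,40],[563,-43.7,40],[555,-43.7,45],[555,-43.7,60],[555.,-56,40],[555.,-31,40],[563,-56,40],[563,-31,40],[563,-31,65],[563,-56,65]):
    u=pr(np.array(p)); print(p,u.round(1),"crop",((u-[250,140])*4).round(0))
```

```text
[555, -43.7, 40] [313.  176.7] crop [252. 147.]
[563, -43.7, 40] [310.6 178.3] crop [242. 153.]
[555, -43.7, 45] [313.  175.4] crop [252. 142.]
[555, -43.7, 60] [312.9 171.6] crop [252. 127.]
[555.0, -56, 40] [309.8 173.8] crop [239. 135.]
[555.0, -31, 40] [316.4 179.7] crop [266. 159.]
[563, -56, 40] [307.4 175.5] crop [230. 142.]
[563, -31, 40] [314.  181.4] crop [256. 165.]
[563, -31, 65] [313.8 175.1] crop [255. 140.]
[563, -56, 65] [307.1 169.1] crop [229. 117.]
```

Run:
```python
from cell import *
import cv2
c=camera("scene"); i=c["pixels"][150:200,280:350,::-1]
cv2.imwrite("pics/s4.png",cv2.resize(i,None,fx=10,fy=10,interpolation=cv2.INTER_CUBIC))
c=camera("top"); i=c["pixels"][170:230,310:380,::-1]
cv2.imwrite("pics/t4.png",cv2.resize(i,None,fx=9,fy=9,interpolation=cv2.INTER_CUBIC))
```

```text
(no output)
```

View pics/s4.png

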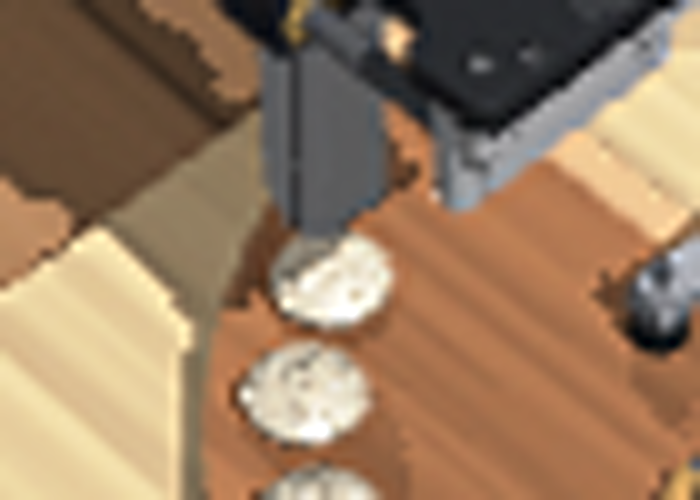

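View pics/t4.png

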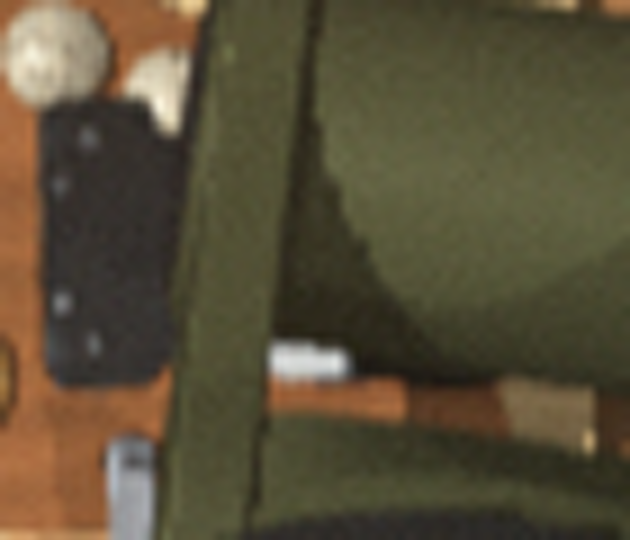

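Two independent cues disagree with the TCP reading:
- The shut fingertips appear about 20–27 mm higher than the reported TCP, in both the scene and wrist views.
- There is no contact force at z = 39.9.

I'll lower in small steps and watch the force.

servo_tool([
  [0,0,0.03,0,0,0],
  [0,0,0.06,0,0,0],
  [0,0,0.1,0,0,0],
  [0,0,0.1,0,0,0],
  [0,0,0.1,0,0,0],
  [0,0,0.1,0,0,0],
  [0,0,0.1,0,0,0],
  [0,0,0.1,0,0,0],
  [0,0,0.1,0,0,0],
  [0,0,0.1,0,0,0],
])

```text
clock: 5.45
eef_pos: [555.0, -43.7, 38.9]
eef_rot: [-3.142, 0.0, 0.032]
wrist_force: [-0.4, -0.1, -0.0]
finger_gap: 0.4
```

No force at 38.9, so the real tips are above the reported TCP.

servo_tool([
  [0,0,0.05,0,0,0],
  [0,0,0.1,0,0,0],
  [0,0,0.15,0,0,0],
  [0,0,0.2,0,0,0],
  [0,0,0.25,0,0,0],
  [0,0,0.3,0,0,0],
  [0,0,0.35,0,0,0],
  [0,0,0.4,0,0,0],
  [0,0,0.4,0,0,0],
  [0,0,0.4,0,0,0],
])

```text
clock: 6.28
eef_pos: [555.0, -43.7, 34.9]
eef_rot: [-3.142, 0.0, 0.032]
wrist_force: [0.2, 0.4, 0.3]
finger_gap: 0.2
```

Run:
```python
from cell import *
import cv2
s=read_state(); print(s["eef_pos"],s["wrist_force"])
c=camera("wrist"); i=c["pixels"][170:290,250:390,::-1]
cv2.imwrite("pics/w5.png",cv2.resize(i,None,fx=5,fy=5,interpolation=cv2.INTER_CUBIC))
```

```text
[554.97399032 -43.6959344   34.92109811] [0.16141509 0.41328452 0.2947751 ]
```

View pics/w5.png

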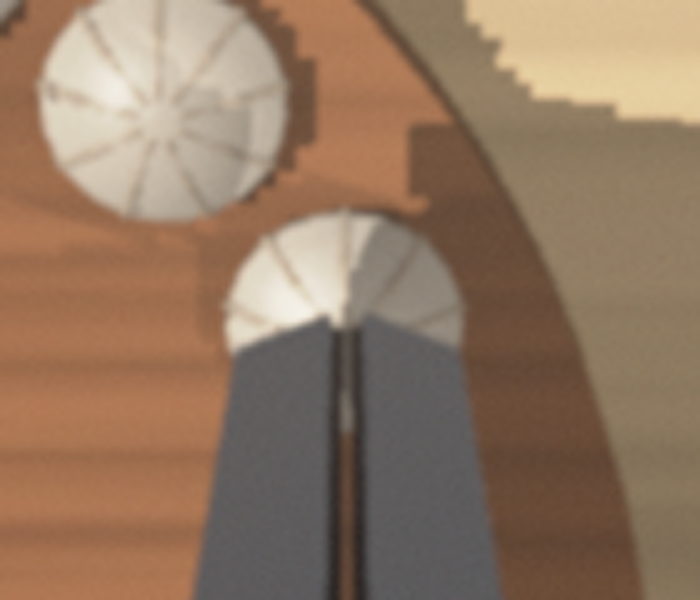

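Wrist view: the fingertip edge is at about (318,235) and stud 0 is still uncovered in front of it, so there is no contact yet. I'll keep lowering.

servo_tool([
  [0,0,0.05,0,0,0],
  [0,0,0.1,0,0,0],
  [0,0,0.15,0,0,0],
  [0,0,0.2,0,0,0],
  [0,0,0.25,0,0,0],
  [0,0,0.3,0,0,0],
  [0,0,0.35,0,0,0],
  [0,0,0.4,0,0,0],
  [0,0,0.45,0,0,0],
  [0,0,0.5,0,0,0],
])

```text
clock: 7.17
eef_pos: [555.0, -43.7, 29.9]
eef_rot: [3.142, -0.0, 0.032]
wrist_force: [-0.9, -0.2, 0.1]
finger_gap: 0.4
```

servo_tool([
  [0,0,0.05,0,0,0],
  [0,0,0.1,0,0,0],
  [0,0,0.15,0,0,0],
  [0,0,0.2,0,0,0],
  [0,0,0.25,0,0,0],
  [0,0,0.3,0,0,0],
  [0,0,0.3,0,0,0],
  [0,0,0.3,0,0,0],
  [0,0,0.3,0,0,0],
  [0,0,0.3,0,0,0],
])

```text
clock: 8.0
eef_pos: [555.0, -43.7, 27.0]
eef_rot: [3.142, -0.0, 0.032]
wrist_force: [-0.2, -0.1, -0.9]
finger_gap: 0.2
```

Run:
```python
from cell import *
import cv2
s=read_state(); print(s["eef_pos"],s["wrist_force"])
c=camera("scene"); i=c["pixels"][150:210,280:360,::-1]
cv2.imwrite("pics/s6.png",cv2.resize(i,None,fx=9,fy=9,interpolation=cv2.INTER_CUBIC))
```

```text
[555.02696826 -43.6824134   26.99278117] [-0.1565095  -0.11562124 -0.87441757]
```

View pics/s6.png

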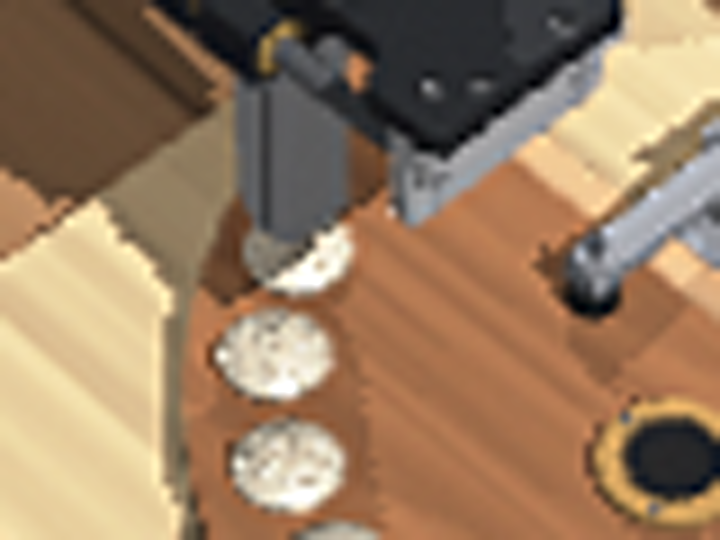

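servo_tool([
  [0,0,0.05,0,0,0],
  [0,0,0.1,0,0,0],
  [0,0,0.15,0,0,0],
  [0,0,0.2,0,0,0],
  [0,0,0.25,0,0,0],
  [0,0,0.3,0,0,0],
  [0,0,0.3,0,0,0],
  [0,0,0.3,0,0,0],
  [0,0,0.3,0,0,0],
  [0,0,0.3,0,0,0],
])

```text
clock: 8.88
eef_pos: [555.0, -43.7, 24.0]
eef_rot: [3.142, -0.0, 0.032]
wrist_force: [-0.4, -0.2, 0.6]
finger_gap: 0.4
```

servo_tool([
  [0,0,0.03,0,0,0],
  [0,0,0.06,0,0,0],
  [0,0,0.1,0,0,0],
  [0,0,0.13,0,0,0],
  [0,0,0.16,0,0,0],
  [0,0,0.2,0,0,0],
  [0,0,0.2,0,0,0],
  [0,0,0.2,0,0,0],
  [0,0,0.2,0,0,0],
  [0,0,0.2,0,0,0],
])

```text
clock: 9.72
eef_pos: [555.0, -43.7, 22.0]
eef_rot: [-3.142, -0.0, 0.032]
wrist_force: [-0.2, -0.1, 0.3]
finger_gap: 0.2
```

servo_tool([
  [0,0,0.03,0,0,0],
  [0,0,0.06,0,0,0],
  [0,0,0.1,0,0,0],
  [0,0,0.13,0,0,0],
  [0,0,0.16,0,0,0],
  [0,0,0.2,0,0,0],
  [0,0,0.2,0,0,0],
  [0,0,0.2,0,0,0],
  [0,0,0.2,0,0,0],
  [0,0,0.2,0,0,0],
])

```text
clock: 10.55
eef_pos: [555.0, -43.7, 20.0]
eef_rot: [-3.142, -0.0, 0.032]
wrist_force: [0.1, -0.3, 0.3]
finger_gap: 0.5
```

Run:
```python
from cell import *
import cv2
s=read_state(); print(s["eef_pos"],s["wrist_force"])
c=camera("scene"); i=c["pixels"][150:210,280:360,::-1]
cv2.imwrite("pics/s7.png",cv2.resize(i,None,fx=9,fy=9,interpolation=cv2.INTER_CUBIC))
c=camera("wrist"); i=c["pixels"][170:290,250:390,::-1]
cv2.imwrite("pics/w7.png",cv2.resize(i,None,fx=5,fy=5,interpolation=cv2.INTER_CUBIC))
```

```text
[555.02271069 -43.6759869   19.96944487] [ 0.140242   -0.3056037   0.28957912]
```

View pics/s7.png

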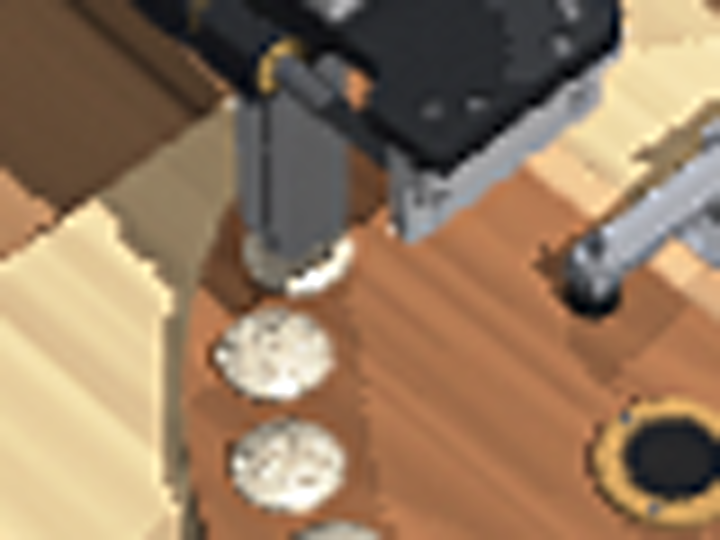

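View pics/w7.png

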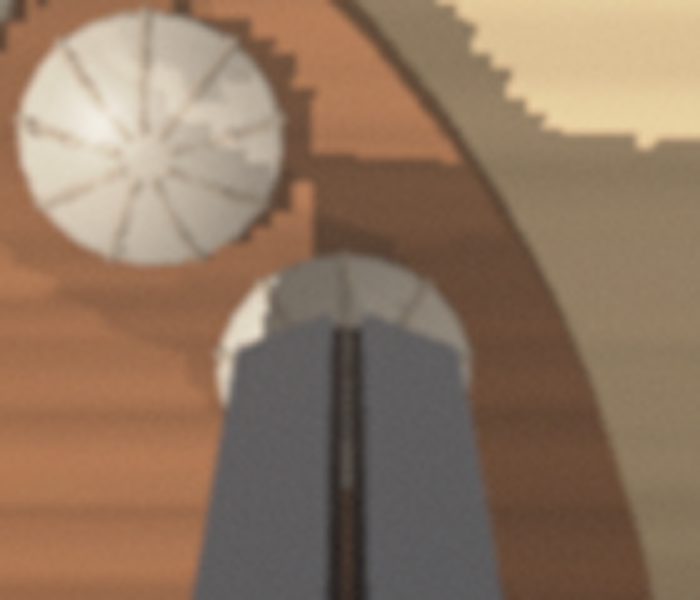

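The scene and wrist views show the tips close over stud 0, with the finger edge at about (318,235) and the shell centre at about (318,245). There is still no force.

servo_tool([
  [0,0,0.03,0,0,0],
  [0,0,0.06,0,0,0],
  [0,0,0.1,0,0,0],
  [0,0,0.13,0,0,0],
  [0,0,0.16,0,0,0],
  [0,0,0.2,0,0,0],
  [0,0,0.2,0,0,0],
  [0,0,0.2,0,0,0],
  [0,0,0.2,0,0,0],
  [0,0,0.2,0,0,0],
])

```text
clock: 11.48
eef_pos: [555.0, -43.7, 18.0]
eef_rot: [-3.142, -0.0, 0.032]
wrist_force: [0.3, -0.3, 1.9]
finger_gap: 0.2
```

servo_tool([
  [0,0,0.02,0,0,0],
  [0,0,0.04,0,0,0],
  [0,0,0.06,0,0,0],
  [0,0,0.08,0,0,0],
  [0,0,0.1,0,0,0],
  [0,0,0.12,0,0,0],
  [0,0,0.14,0,0,0],
  [0,0,0.16,0,0,0],
  [0,0,0.18,0,0,0],
  [0,0,0.2,0,0,0],
])

```text
clock: 12.32
eef_pos: [555.0, -43.7, 15.9]
eef_rot: [3.142, -0.0, 0.032]
wrist_force: [-0.8, 0.3, 3.3]
finger_gap: 0.5
```

Contact has been made, with about 3 N while moving. I'll continue slowly to find the seat.

servo_tool([
  [0,0,0.01,0,0,0],
  [0,0,0.02,0,0,0],
  [0,0,0.03,0,0,0],
  [0,0,0.04,0,0,0],
  [0,0,0.05,0,0,0],
  [0,0,0.06,0,0,0],
  [0,0,0.07,0,0,0],
  [0,0,0.08,0,0,0],
  [0,0,0.09,0,0,0],
  [0,0,0.1,0,0,0],
])

```text
clock: 13.15
eef_pos: [555.0, -43.7, 15.1]
eef_rot: [3.142, -0.0, 0.032]
wrist_force: [-1.5, 0.5, 5.9]
finger_gap: 0.4
```

Run:
```python
from cell import *
s=read_state(); print(s["eef_pos"],s["wrist_force"])
```

```text
[555.04486015 -43.68545154  15.06259464] [-1.50864919  0.5449624   5.85176014]
```

servo_tool([
  [0,0,0.005,0,0,0],
  [0,0,0.01,0,0,0],
  [0,0,0.015,0,0,0],
  [0,0,0.02,0,0,0],
  [0,0,0.02,0,0,0],
  [0,0,0.02,0,0,0],
  [0,0,0.02,0,0,0],
  [0,0,0.02,0,0,0],
  [0,0,0.02,0,0,0],
  [0,0,0.02,0,0,0],
])

```text
clock: 13.98
eef_pos: [555.1, -43.7, 15.0]
eef_rot: [3.142, -0.0, 0.032]
wrist_force: [-1.2, -0.0, 6.5]
finger_gap: 0.4
```

Stud 0 is seated: the TCP stops at z≈15.0 with 6.5 N, which puts the tips at 40 mm, so the reported TCP is 25 mm beyond the real tips. I'll now go along the row, lifting clear, moving and pressing each stud to the same height.

servo_tool([
  [0,0,-1.0,0,0,0],
  [1.4,-1.1,-1.0,0,0,0],
  [2.9,-2.22,-1.0,0,0,0],
  [2.9,-2.22,-0.7,0,0,0],
  [2.9,-2.22,-0.5,0,0,0],
  [2.9,-2.22,-0.35,0,0,0],
  [2.9,-2.22,-0.22,0,0,0],
  [2.9,-2.22,-0.12,0,0,0],
  [2.9,-2.22,-0.05,0,0,0],
  [2.9,-2.22,-0.02,0,0,0],
])

```text
clock: 14.82
eef_pos: [583.0, -20.8, 15.0]
eef_rot: [-3.142, 0.0, 0.031]
wrist_force: [-2.6, 1.4, 5.5]
finger_gap: 0.9
```

Run:
```python
from cell import *
import cv2
s=read_state(); print(s["eef_pos"],s["wrist_force"],s["moment"])
c=camera("wrist"); cv2.imwrite("pics/w8.png",c["pixels"][...,::-1])
```

```text
[583.00345484 -20.80782785  15.04099686] [-2.56146005  1.3832563   5.47221484] [ 0.25586612  0.48768699 -0.01593479]
```

View pics/w8.png

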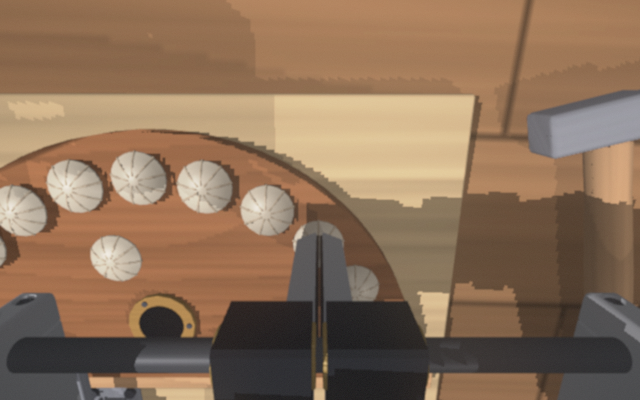

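Stud 1 is under the fingertips at about (318,237) and pressed to z = 15.04 with 5.5 N. Continuing.

servo_tool([
  [0,0,-1.0,0,0,0],
  [1.1,-1.4,-1.0,0,0,0],
  [2.22,-2.9,-1.0,0,0,0],
  [2.22,-2.9,-0.7,0,0,0],
  [2.22,-2.9,-0.5,0,0,0],
  [2.22,-2.9,-0.35,0,0,0],
  [2.22,-2.9,-0.22,0,0,0],
  [2.22,-2.9,-0.12,0,0,0],
  [2.22,-2.9,-0.05,0,0,0],
  [2.22,-2.9,0,0,0,0],
])

```text
clock: 15.7
eef_pos: [604.3, 8.8, 15.0]
eef_rot: [3.141, 0.0, 0.032]
wrist_force: [-3.1, -0.3, 6.5]
finger_gap: 0.5
```

servo_tool([
  [0,0,-1.0,0,0,0],
  [0.7,-1.7,-1.0,0,0,0],
  [1.4,-3.38,-1.0,0,0,0],
  [1.4,-3.38,-0.7,0,0,0],
  [1.4,-3.38,-0.5,0,0,0],
  [1.4,-3.38,-0.35,0,0,0],
  [1.4,-3.38,-0.22,0,0,0],
  [1.4,-3.38,-0.12,0,0,0],
  [1.4,-3.38,-0.05,0,0,0],
  [1.4,-3.38,0,0,0,0],
])

```text
clock: 16.53
eef_pos: [617.4, 43.0, 15.0]
eef_rot: [3.141, 0.0, 0.031]
wrist_force: [-1.7, -0.2, 6.3]
finger_gap: 0.4
```

servo_tool([
  [0,0,-1.0,0,0,0],
  [0.25,-1.8,-1.0,0,0,0],
  [0.48,-3.62,-1.0,0,0,0],
  [0.48,-3.62,-0.7,0,0,0],
  [0.48,-3.62,-0.5,0,0,0],
  [0.48,-3.62,-0.35,0,0,0],
  [0.48,-3.62,-0.22,0,0,0],
  [0.48,-3.62,-0.12,0,0,0],
  [0.48,-3.62,-0.05,0,0,0],
  [0.48,-3.62,0,0,0,0],
])

```text
clock: 17.37
eef_pos: [621.1, 79.2, 15.0]
eef_rot: [3.141, 0.0, 0.031]
wrist_force: [-2.2, -0.3, 5.9]
finger_gap: 0.7
```

Run:
```python
from cell import *
import cv2
s=read_state(); print(s["eef_pos"],s["wrist_force"],s["moment"])
c=camera("wrist"); cv2.imwrite("pics/w9.png",c["pixels"][...,::-1])
```

```text
[621.11217666  79.18139928  15.03581302] [-2.15693292 -0.25710401  5.92706934] [-0.09457039  0.49164723  0.0149716 ]
```

View pics/w9.png

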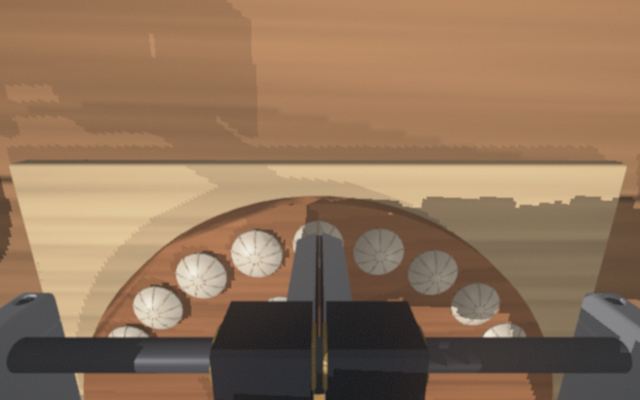

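Studs 2–4 are pressed to z≈15.0 with about 6 N each. Stud 4 sits centred under the tips at about (318,237), and studs 5–8 still stand on the left. Continuing to the other end.

servo_tool([
  [0,0,-1.0,0,0,0],
  [-0.25,-1.8,-1.0,0,0,0],
  [-0.48,-3.62,-1.0,0,0,0],
  [-0.48,-3.62,-0.7,0,0,0],
  [-0.48,-3.62,-0.5,0,0,0],
  [-0.48,-3.62,-0.35,0,0,0],
  [-0.48,-3.62,-0.22,0,0,0],
  [-0.48,-3.62,-0.12,0,0,0],
  [-0.48,-3.62,-0.05,0,0,0],
  [-0.48,-3.62,0,0,0,0],
])

```text
clock: 18.25
eef_pos: [615.3, 115.2, 15.1]
eef_rot: [3.141, -0.0, 0.031]
wrist_force: [-1.8, -0.5, 6.0]
finger_gap: 0.3
```

servo_tool([
  [0,0,-1.0,0,0,0],
  [-0.7,-1.7,-1.0,0,0,0],
  [-1.4,-3.38,-1.0,0,0,0],
  [-1.4,-3.38,-0.7,0,0,0],
  [-1.4,-3.38,-0.5,0,0,0],
  [-1.4,-3.38,-0.35,0,0,0],
  [-1.4,-3.38,-0.22,0,0,0],
  [-1.4,-3.38,-0.12,0,0,0],
  [-1.4,-3.38,-0.05,0,0,0],
  [-1.4,-3.38,0,0,0,0],
])

```text
clock: 19.08
eef_pos: [600.4, 148.7, 15.1]
eef_rot: [3.141, -0.0, 0.031]
wrist_force: [-1.1, -0.7, 5.8]
finger_gap: 0.7
```

servo_tool([
  [0,0,-1.0,0,0,0],
  [-1.1,-1.4,-1.0,0,0,0],
  [-2.22,-2.9,-1.0,0,0,0],
  [-2.22,-2.9,-0.7,0,0,0],
  [-2.22,-2.9,-0.5,0,0,0],
  [-2.22,-2.9,-0.35,0,0,0],
  [-2.22,-2.9,-0.22,0,0,0],
  [-2.22,-2.9,-0.12,0,0,0],
  [-2.22,-2.9,-0.05,0,0,0],
  [-2.22,-2.9,0,0,0,0],
])

```text
clock: 19.92
eef_pos: [577.4, 177.0, 15.1]
eef_rot: [3.141, -0.0, 0.031]
wrist_force: [-0.8, -0.3, 6.7]
finger_gap: 0.7
```

servo_tool([
  [0,0,-1.0,0,0,0],
  [-1.4,-1.1,-1.0,0,0,0],
  [-2.9,-2.22,-1.0,0,0,0],
  [-2.9,-2.22,-0.7,0,0,0],
  [-2.9,-2.22,-0.5,0,0,0],
  [-2.9,-2.22,-0.35,0,0,0],
  [-2.9,-2.22,-0.22,0,0,0],
  [-2.9,-2.22,-0.12,0,0,0],
  [-2.9,-2.22,-0.05,0,0,0],
  [-2.9,-2.22,0,0,0,0],
])

```text
clock: 20.75
eef_pos: [547.8, 198.3, 15.0]
eef_rot: [3.142, -0.001, 0.031]
wrist_force: [0.4, -1.2, 6.0]
finger_gap: 0.6
```

Run:
```python
from cell import *
import cv2
s=read_state(); print(s["eef_pos"],s["wrist_force"],s["moment"])
c=camera("wrist"); cv2.imwrite("pics/w10.png",c["pixels"][...,::-1])
```

```text
[547.75032966 198.32952681  15.03866231] [ 0.44832116 -1.21926542  6.0280814 ] [-0.14713551  0.03741238  0.01142171]
```

View pics/w10.png

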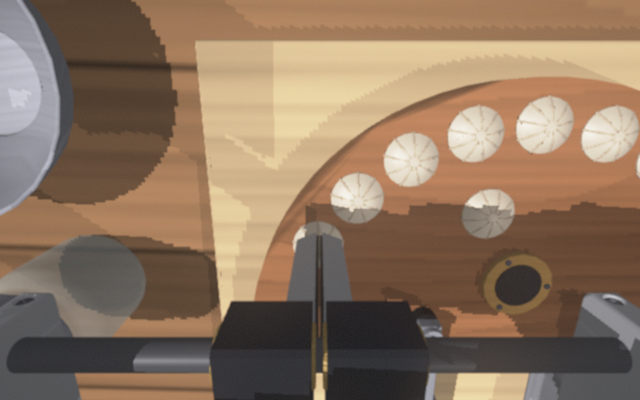

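Stud 8 is pressed, with the tips at about (318,237). All nine stopped at z = 15.0–15.1 with about 6 N each. I'll lift away and check.

servo_tool([
  [0,0,-1,0,0,0],
  [0,0,-3,0,0,0],
  [0,0,-6,0,0,0],
  [0,0,-9,0,0,0],
  [-2,0,-12,0,0,0],
  [-5,0,-14,0,0,0],
  [-8,0,-15,0,0,0],
  [-11,0,-15,0,0,0],
  [-13,0,-15,0,0,0],
  [-13,0,-15,0,0,0],
])

```text
clock: 21.63
eef_pos: [414.8, 194.4, 166.0]
eef_rot: [-3.141, -0.001, 0.033]
wrist_force: [-0.0, -0.2, 0.6]
finger_gap: 0.3
```

Run:
```python
from cell import *
import cv2
from h import *
s=read_state(); print(s["clock"],s["eef_pos"],s["wrist_force"])
d0=pickle.load(open("c0.pkl","rb"))
c=camera("wrist"); cv2.imwrite("pics/w11.png",c["pixels"][...,::-1])
c=camera("scene"); a=d0["scene"]["pixels"][130:370,220:480,::-1];b=c["pixels"][130:370,220:480,::-1]
cv2.imwrite("pics/s11.png",cv2.resize(np.hstack([a,b]),None,fx=1.5,fy=1.5,interpolation=cv2.INTER_CUBIC))
A=[x for x in blobs(d0["scene"],(295,165,400,255),60)];B=[x for x in blobs(c,(295,165,400,255),60)]
for ce,st in A:
    if not B: break
    j=min(B,key=lambda q:np.linalg.norm(q[0]-ce)); print(ce.round(1),(j[0]-ce).round(2))
```

```text
21.6333 [414.79152681 194.41323616 165.99119646] [-0.00707587 -0.24269006  0.62064861]
[355.8 171.1] [-0.46  0.11]
[312.7 177.4] [0. 1.]
[310.2 188.9] [0.13 1.04]
[389.  196.6] [ 0.14 -0.07]
[311.5 201.4] [0.12 0.61]
[316.8 212.9] [0.08 0.86]
[348.2 217.9] [ 0.05 -0.02]
[326.1 223.6] [0.04 0.73]
[338.3 232.1] [0.08 0.64]
[353.2 237.2] [-0.08  0.85]
[384.8 238. ] [-0.24  0.83]
[369.1 239.4] [-0.15  0.87]
```

View pics/s11.png

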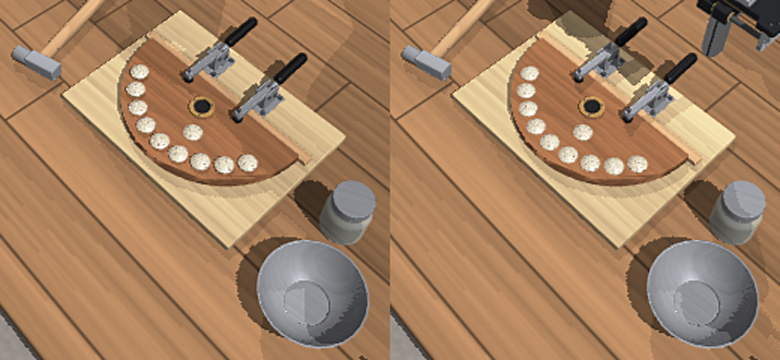

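Comparing before and after, all nine row shells moved down in the image by 0.6–1.0 px, about 2.5–4 mm. The spare didn't move (0.05 px), and the hammer, jar and bowl are where they were. The arm is clear, so I'm handing in.

```bash
python3 -c "
from cell import *
sign_off(); print(read_state()['clock'])"
```

```text
the job is handed in; nothing more can be done
the job is handed in; nothing more can be done
```

I pressed all nine shells down in order from stud 0 to stud 8 with the shut fingertips, and the job is handed in. I lifted clear between shells instead of sliding along the row, so it was one pass of single presses. The arm was raised clear at 21.6 s, before handing in.

**Last checks:**
- **Presses:** every press stopped at the same height, a TCP reading of 15.0–15.1 mm. The end-of-press force was 5.5–6.7 N, which fits the shells sitting on the wood.
- **Before and after pictures:** in the scene view each row shell moved down by 0.6–1.0 px, about 2.5–4 mm. The spare shell moved by no more than 0.05 px. The hammer, jar and bowl look unmoved by eye; I did not measure them.

**What disagreed:**
- **Fingertip height:** the fingertips turned out to be about 25 mm behind the reported TCP. I first saw this in the pictures, and the force then confirmed it: contact came with the TCP at 18–20 mm and the shell seated at 15 mm. I found it by lowering slowly over stud 0.
- **Jig position:** the three cameras' estimates differed by up to about 3.5 mm, so I used a value between them. The wrist pictures of studs 0, 1, 4 and 8 showed each centred under the tips.

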